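# Lock the eccentric end stop of the dowel jig

## Robot

A 7-joint arm with a two-finger parallel gripper is mounted at the origin on the work surface. World frame = base frame: x ahead of the robot, y to its left, z up, the work surface at z = 0. Lengths are in m, angles in rad, forces in N, time in s.
With the tool pointing down it reaches from about 0.425 to 0.875 m from the base axis. Payload 9.9 kg.
Tool frame: the origin (TCP) lies on the centre line of the jaws, within the pads' length; the fingertips stand 25 mm ahead of it and the grasp point (between the pads) lies 6 mm ahead of it; z points along the fingers, y is the line along which they close (so a half turn about z gives the same grasp; the last joint's range is limited). The gripper opens to 85 mm and grips with 20 to 120 N. Pads are 22 mm wide; open, the fingers measure 114 mm over their backs; the gripper's body (76 mm by 85 mm) begins 54 mm behind the grasp point. The pads swing forward as they close: fully open they stand 13 mm farther back than shut.
Start: joints at [-1.319, 0.576, 0.025, 1.437, -0.015, 1.129, -0.057], TCP at [0.222, 0.637, 0.256] pointing down, gripper open.
Joint ranges: [-2.76, 2.76], [-0.34, 2.15], [-1.52, 1.57], [0.19, 2.46], [-1.09, 4.23], [0.17, 1.99], [-2.82, 2.82]. Speed limits (rad/s): [2.22, 2.22, 3.01, 3.01, 3.14, 3.14, 3.14].

## Interface

Orientations are given as a unit quaternion [w, x, y, z].
In Python, from workcell import robot gives the robot as it stands.
- The arm moves only by the tool jog_arm, never from a script. Its argument "motion" is a list of rows, each an object with "xyz": the shift along the tool's x, y, z in m, a list of three; "yaw": the turn about the tool's z in degrees. A call has 1 to 10 rows; each row shifts and turns the commanded pose from where the row before left it, along the tool's axes as they then stand; what a row does not reach is not made up. A row lasts 1/10 s, in which the tool goes at most 50 mm and 8.59 degrees, less where a joint would pass 70% of its speed; a pose out of reach is approached as far as the arm can. A call is refused whole if a number of a shift passes 0.05 or a number of a turn 8.59, either way. A call with a gripper value outside its range is refused whole. "jaw" is the opening, from -1 (shut) to 1 (fully open), so that 0 is half open, set as the call begins (left out, the last holds). The fingers move at their own pace and stop on an object; "grip_force" is the grip in N (left out, the last holds). Time passes only in rows, so rows that do not move let the fingers close. It gives the time, the measured TCP pose, the force, the opening and the grip force at its end, in the units of the state.
- robot.observe(): the state, without advancing time (a new reading comes with each control period).
- robot.get_image(name): name is "scene" or "top" or "wrist"; returns (picture, depth): 384x512x3 uint8, red, green, blue; 384x512 float32, m along the optical axis (not along the pixel's ray), 0 where there is no reading.
- robot.camera_model(name): a dict with "intrinsics" (3x3 intrinsics, pixels), "pose" (4x4, takes a point from camera to world coordinates); the wrist camera has in their place "T_tool_cam" (4x4, takes a point from camera to tool coordinates, whose origin is the TCP and whose axes are the flange's). Camera axes: x right, y up, looking along -z (the intrinsics and any distortion apply to the point x, -y, -z); pixel columns grow to the right and rows downward; lengths in m; the calibration is good to about 2 mm. A picture is of the moment at which its call begins: read the wrist's pose just before it. camera_model takes no time and is no camera call.
- robot.close_job(): hands the job in; it is judged then, once.
Trained networks look in the newest picture that a camera, given by its name, has taken for a name from the list of things; names that differ only in an ending like _2 or _b are one class to them, and where a whole thing is asked for, a point or a joint stands for the part that bears it (a point fixed in the world has none). Each returns a list of dicts, best first, with "p" (0 to 1); they miss things now and then, are a little off and sometimes report something else, mostly with a low value. They report only what shows in the picture. A call takes as long as a camera call. They do not tell look-alikes from the thing itself.
- robot.silhouettes(name, camera): "pixels" (384x512 bool, what is visible of it) and "rect" ([centre column, centre row, width, height] in pixels, round what is visible of it).
The state is a dict: "time_s": time; "joint_positions": joint angles; "qvel": joint speeds; "tau": joint torques, N m; "tcp_pos": TCP position; "ee_rot": TCP orientation; "ft_force": force on the tool from outside, world axes, zero at the start; "moment": the same for the moment, N m; "gripper_width": finger opening in m; "grip_force": force on a finger pad.
Only numpy, scipy, OpenCV 4.12 (cv2) and the standard library are available. Lean on these libraries where they do the work, as an engineer would, in place of code of your own. Each camera call takes 0.05 s, during which the arm holds its last target. There are 200 camera calls.

## Task

The dowel jig's end stop is already set but not yet locked: put the big open-ended spanner on the block head of the stop, with its handle lying on the wooden brace, so that the stop cannot turn, then swing the locknut's lever clockwise (seen from above) as far as it goes. Then push the dowel gently along the V-groove until its end meets the stop. Leave the spanner on the stop, do not let the stop turn out of its setting, and do not disturb the tape roll or the jar.

Things in the scene. Friction and masses are not known exactly. Their poses are not given: they have to be found in the camera images.
- jig: Fixed wooden jig on a plywood board 130 x 470 x 18 mm (x -65 to 65, y -277 to 192 mm). Origin on the table under the upright axis of the end stop, z up. Its y axis runs from the V-groove (negative y) through the stop (y = 0) to the brace (positive y); turned at most 0.2 rad from the world axes.
- groove_end (a point): Open outer end of the V-groove (jig x = 0, y = -270, z = 66 mm), at the height of the dowel's axis. The groove runs along the jig's y from y = -270 to -45 mm, open at both ends; its 45 degree walls reach at most 63 mm above the table.
- brace (a point): Inner corner of the brace, a wooden block at the jig's y = 163 to 187 mm: a ledge 84 mm above the table (jig x = -33 to 16 mm) for the spanner's handle to lie on, and on its +x side a post up to 120 mm (x = 16 to 36 mm) that keeps the handle from swinging to +x. Point at jig x = 16, y = 175, z = 84 mm.
- stop_head (a point): The steel end stop on the jig's upright axis: an eccentric disc 60 mm across, 54 to 84 mm above the table, its centre 6 mm off the axis towards the groove; on it a block head 34 mm (jig x) by 44 mm (jig y), 84 to 108 mm high. The point is on the axis at 84 mm, the foot of the head, where the spanner's underside lies.
- stop (a joint): Angle of the stop about its upright axis, 0 = as set (it starts there), positive anticlockwise from above. It turns easily (0.2 N m) and goes round with the locknut unless it is held.
- locknut (a joint): Angle of the locknut relative to the stop, positive clockwise from above (tightening): starts loose at 0 to 0.4, hard end (tight) at 1.4; rubs with 0.5 N m and stays where left. With the stop at 0 its lever points 35 degrees from the jig's +x towards +y at reading 0, and 45 degrees from +x towards -y at 1.4.
- nut_knob (a point): Top centre of the knob on the locknut's lever: an upright black cylinder 22 mm across, 28 to 106 mm above the table, 95 mm from the stop's axis, about which it swings. The flat lever arm, 18 mm wide, lies 28 to 38 mm above the table.
- spanner: Big plain steel open-ended spanner, 245 mm long, 12 mm thick, 0.35 kg, lying flat on the table. Origin in the handle's middle line at the underside, near the centre of mass; x axis towards the jaw, z up. Handle 24 mm wide, x = -127 to 40 mm, gripped across its width; head 70 mm wide. (A much smaller spanner at the right does not fit.)
- spanner_jaw (a point): Centre of the spanner's jaw at the underside (its x = 85, y = 0 mm). The jaw, open to +x, is 37.5 mm wide with flared tips 33 mm ahead of this point and its bottom 22.5 mm behind. Fitted, this point lies on the stop's axis; the jaw's play then lets stop and spanner turn about 0.12 rad before the brace holds them.
- dowel: Light wooden dowel, 36 mm across, 120 mm long, 0.13 kg, lying in the V-groove, its axis 66 mm above the table. Origin at its centre, x axis along the dowel. When its end meets the disc of the stop its centre is at the jig's y = -96 mm; it starts 40 to 80 mm short of that.
- tape: Roll of masking tape, 104 mm across, 25 mm high, lying flat in front of the jig, to the left; origin under its centre. Not to be disturbed.
- jar: Glass jar with a metal cap, 70 mm across, 100 mm high, standing at the right, beyond the groove's open end; origin under its centre. Not to be disturbed.
There are look-alikes about, which are no part of the job. Leave any green or purple look-alike of the dowel alone.

How it is judged:
By the outcome, as a careful person would: the job done as asked, in the order asked, and still so for the second after the job is handed in, with the robot touching nothing.
It also fails if it takes over 72 s, if anything falls off the work surface, if the arm or the gripper's body presses on something with over 40 N, if the wrist force passes 120 N, or if a joint passes its speed limit or range.

## Working session

There is one attempt and no reset: what is moved stays moved. The work goes in short steps, Python scripts to look and compute and a tool call to move; the robot and the scene stay as the last step left them, time stands still between calls to the robot, and variables do not carry over. Pictures are saved under pics/ and viewed, at most 11 in all, crops included, and the job is handed in when it is done.

Besides the shell and the picture viewer there is one more tool, called after "Call:" as name(argument=value, ...), one argument or row to a line, values as JSON. jog_arm: Moves the arm, as the interface text tells. Its arguments: {"type":"object","properties":{"motion":{"type":"array","items":{"type":"object","properties":{"xyz":{"type":"array","items":{"type":"number"}},"yaw":{"type":"number"}}}},"jaw":{"type":"number"},"grip_force":{"type":"number"}},"required":["motion"]}

```bash
mkdir -p pics; cat > h.py <<'E'
import numpy as np, cv2
from workcell import robot
def cam(name):
    m=robot.camera_model(name); K=np.array(m["intrinsics"])
    if "pose" in m: T=np.array(m["pose"])
    else:
        from scipy.spatial.transform import Rotation as R
        s=robot.observe(); W=np.eye(4); w,x,y,z=s["ee_rot"]
        W[:3,:3]=R.from_quat([x,y,z,w]).as_matrix(); W[:3,3]=s["tcp_pos"]; T=W@np.array(m["T_tool_cam"])
    return K,T
def cloud(d,K,T):
    v,u=np.mgrid[:d.shape[0],:d.shape[1]]
    P=np.stack([(u-K[0,2])/K[0,0]*d,-(v-K[1,2])/K[1,1]*d,-d],-1)
    return P@T[:3,:3].T+T[:3,3]
def snap(name,png=None):
    K,T=cam(name); im,d=robot.get_image(name)
    if png: cv2.imwrite("pics/"+png,im[:,:,::-1])
    C=cloud(d,K,T); C[d==0]=np.nan
    return im,C
E
python3 - <<'E'
from h import *
im,C=snap("top","top0.png"); np.save("top.npy",C)
print({k:(np.round(v,3) if not isinstance(v,dict) else v) for k,v in robot.camera_model("top").items()})
for n in ["spanner","dowel","stop","locknut","tape","jar","jig"]:
    for r in robot.silhouettes(n,"top")[:4]:
        p=np.nanmedian(C[r["pixels"]],0); print(n,round(r["p"],2),np.round(r["rect"]),p.round(3))
im,C=snap("scene","scene0.png")
a=cv2.imread("pics/top0.png");b=cv2.imread("pics/scene0.png")
cv2.imwrite("pics/both.png",cv2.resize(np.vstack([a,b]),(800,1200))[:600]); 
E
```

```text
{'intrinsics': array([[422.354,   0.   , 253.711],
       [  0.   , 422.354, 196.807],
       [  0.   ,   0.   ,   1.   ]]), 'pose': array([[ 0.005,  0.991, -0.133,  0.291],
       [-1.   ,  0.006,  0.01 , -0.082],
       [ 0.011,  0.133,  0.991,  1.584],
       [ 0.   ,  0.   ,  0.   ,  1.   ]])}
spanner 0.72 [136. 191.  34.  63.] [0.547 0.355 0.011]
spanner 0.59 [253. 184. 132.  55.] [ 0.527 -0.073  0.021]
spanner 0.29 [171. 229.  28.  28.] [0.386 0.22  0.024]
dowel 0.83 [341. 247.  24.  32.] [ 0.309 -0.422  0.033]
dowel 0.63 [389. 245.   8.  33.] [ 0.332 -0.59   0.034]
dowel 0.6 [280. 188.  35.  10.] [ 0.524 -0.188  0.082]
stop 0.79 [242. 176.  15.  37.] [ 0.541 -0.052  0.089]
locknut 0.56 [238. 170.  10.  22.] [ 0.614 -0.036  0.041]
tape 0.64 [171. 230.  30.  30.] [0.387 0.212 0.023]
jar 0.62 [334. 213.  22.  20.] [ 0.441 -0.377  0.098]
jar 0.43 [137. 188.  35.  65.] [0.563 0.353 0.011]
jig 0.65 [253. 185. 129.  56.] [ 0.528 -0.076  0.02 ]
jig 0.21 [333. 212.  21.  22.] [ 0.44  -0.377  0.097]
```

View pics/top0.png

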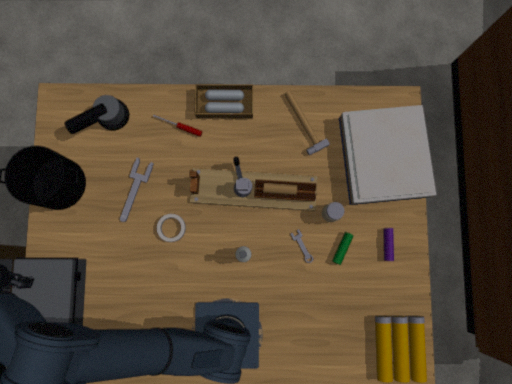

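View pics/scene0.png

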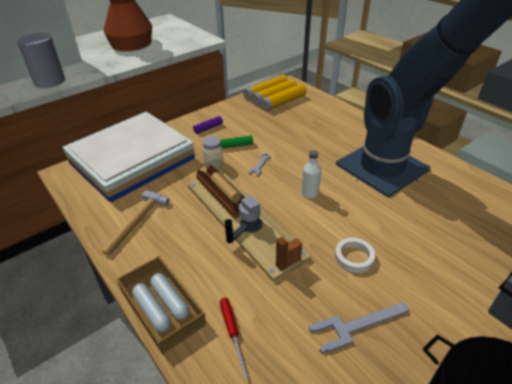

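The big spanner is at top px (136,190), with its jaw pointing up in the image (world +x). The small look-alike is at (302,246). The stop is at (243,186), knob at (237,161), brace at (194,182), and the brown dowel in the groove at (285,188). The dowel look-alikes are green (343,248) and purple (389,244). The jar is at (334,212), with a bottle look-alike at (243,254). The tape is at (171,229).

```bash
cat >> h.py <<'E'
def state():
    s=robot.observe(); from scipy.spatial.transform import Rotation as R
    w,x,y,z=s["ee_rot"]; return s,R.from_quat([x,y,z,w]).as_matrix()
def to(xyz,head=None):
    """tool shift to world xyz (no turn first); then turn (deg) to bring tool x to heading head"""
    s,M=state(); d=M.T@(np.array(xyz)-s["tcp_pos"]); h=np.degrees(np.arctan2(M[1,0],M[0,0]))
    out=["shift mm",(d*1000).round(1)]
    if head is not None: out+=["yaw",round(-((head-h+90)%180-90),1)]   # tool z down: + yaw lowers heading; half-turn equivalent
    print(*out,"heading",round(h,1))
E
python3 - <<'E'
from h import *
s,M=state(); print(s["time_s"],s["tcp_pos"],M.round(3),s["gripper_width"],s["ft_force"])
print(np.array(robot.camera_model("wrist")["T_tool_cam"]).round(3), np.array(robot.camera_model("wrist")["intrinsics"]).round(0).tolist())
to([0.53,0.35,0.256],0)
C=np.load("top.npy")
# spanner
m=(C[...,2]>.006)&(C[...,2]<.03)&(C[...,0]>.42)&(C[...,0]<.7)&(C[...,1]>.28)&(C[...,1]<.43)
P=C[m][:,:2]; print(len(P),P.min(0),P.max(0)); c,(e) ,a=cv2.minAreaRect(P.astype(np.float32)); print(c,e,a)
m=(C[...,2]>.1)&(C[...,2]<.13)&(C[...,0]>.45)&(C[...,0]<.7)&(C[...,1]>-.25)&(C[...,1]<.2)
n,l,st,ce=cv2.connectedComponentsWithStats(m.astype(np.uint8))
for i in range(1,n): print("high",st[i],np.median(C[l==i],0).round(3))
m=(C[...,2]>.01)&(C[...,2]<.026)&(C[...,0]>.43)&(C[...,0]<.65)&(C[...,1]>-.4)&(C[...,1]<.2)
print("board",cv2.minAreaRect(C[m][:,:2].astype(np.float32)))
E
```

```text
0.45 [0.22241328 0.63725087 0.25619593] [[-0.944  0.33  -0.   ]
 [ 0.33   0.944 -0.   ]
 [-0.    -0.    -1.   ]] 0.08542536255704715 [-0.74444093 -0.2303747   0.55174101]
[[-0.     0.965  0.261  0.066]
 [ 1.     0.     0.001  0.   ]
 [ 0.001  0.261 -0.965 -0.118]
 [ 0.     0.     0.     1.   ]] [[291.0, 0.0, 259.0], [0.0, 291.0, 187.0], [0.0, 0.0, 1.0]]
shift mm [-3.851e+02 -1.698e+02  2.000e-01] yaw -19.2 heading 160.8
578 [0.4229003  0.28116565] [0.69990886 0.42928365]
(0.5614352226257324, 0.3545430898666382) (0.14743706583976746, 0.2778334617614746) 89.28518676757812
high [233 156   6   6  29] [ 0.625 -0.033  0.107]
high [189 170   8   7  47] [0.57  0.118 0.118]
high [236 179  13  11 117] [ 0.535 -0.052  0.108]
board ((0.5398586988449097, -0.09773832559585571), (0.21400116384029388, 0.590793788433075), 0.3520250916481018)
```

Call:
jog_arm(
  motion=[
    {"xyz": [-0.038,-0.017,0]},
    {"xyz": [-0.038,-0.017,0]},
    {"xyz": [-0.038,-0.017,0]},
    {"xyz": [-0.038,-0.017,0]},
    {"xyz": [-0.038,-0.017,0]},
    {"xyz": [-0.038,-0.017,0]},
    {"xyz": [-0.038,-0.017,0]},
    {"xyz": [-0.038,-0.017,0]},
    {"xyz": [-0.038,-0.017,0]},
    {"xyz": [-0.038,-0.017,0]},
  ],
)

```text
schema error: expected keys xyz, yaw
```

Call:
jog_arm(
  motion=[
    {"xyz": [0,0,0]},
    {"xyz": [0,0,0]},
  ],
)

```text
schema error: expected keys xyz, yaw
```

```bash
python3 - <<'E'
from h import *
im,C=snap("wrist","w1.png"); np.save("w1.npy",C); print(robot.observe()["tcp_pos"])
print("table z",np.nanmedian(C[...,2]))
m=((C[...,2]>.006)&(C[...,2]<.02)).astype(np.uint8)
n,l,st,ce=cv2.connectedComponentsWithStats(m)
i=1+np.argmax(st[1:,4]); P=C[l==i]; print(st[i],P.min(0),P.max(0),np.median(P[:,2]))
Q=P[:,:2]; c=Q.mean(0); 
q=Q[Q[:,0]<.57]; v=np.linalg.svd(q-q.mean(0),full_matrices=False)[2][0]; v*=np.sign(v[0])
t=(Q-q.mean(0))@v; w=(Q-q.mean(0))@np.array([-v[1],v[0]]); 
print("handle axis pt",q.mean(0),"heading",np.degrees(np.arctan2(v[1],v[0])),"t",t.min(),t.max())
for a in np.arange(t.min(),t.max(),.015):
    k=(t>=a)&(t<a+.015); print(round(a*1000),k.sum(),np.round([w[k].min()*1e3,w[k].max()*1e3],1))
E
```

```text
[0.22242064 0.63730346 0.25626813]
table z 0.13088998490498868
[295 303  62  12 359] [0.44929296 0.61281705 0.00602998] [0.47134477 0.70089226 0.01995755] 0.012857017263023185
handle axis pt [0.45543867 0.65902555] heading 78.2095785075709 t -0.04522281441467391 0.04423351407518079
-45 42 [-9.5 -1.7]
-30 69 [-2.5  2.5]
-15 68 [0.8 3.7]
0 68 [1.1 4.3]
15 64 [-2.   2.5]
30 48 [-7.  -0.9]
```

View pics/w1.png

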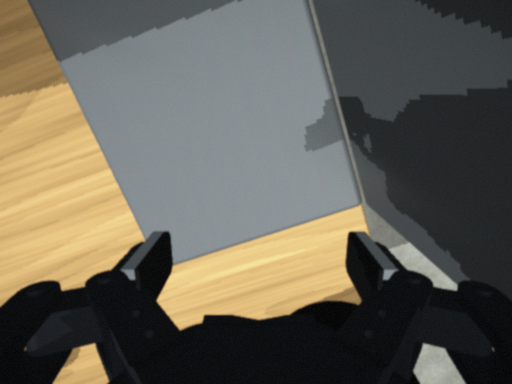

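The call needs yaw in every row. This view shows only the start area, a grey case at (60–360, 0–250), and not the spanner. I'll move on to the spanner.

Call:
jog_arm(
  motion=[
    {"xyz": [-0.045,-0.015,0],"yaw": 0},
    {"xyz": [-0.045,-0.015,0],"yaw": 0},
    {"xyz": [-0.045,-0.015,0],"yaw": 0},
    {"xyz": [-0.045,-0.015,0],"yaw": 0},
    {"xyz": [-0.045,-0.015,0],"yaw": 0},
    {"xyz": [-0.045,-0.015,0],"yaw": 0},
    {"xyz": [-0.045,-0.015,0],"yaw": 0},
    {"xyz": [-0.045,-0.015,0],"yaw": 0},
    {"xyz": [-0.045,-0.015,0],"yaw": 0},
    {"xyz": [-0.045,-0.015,0],"yaw": 0},
  ],
)

```text
time_s: 1.5
tcp_pos: [0.5993, 0.3461, 0.2565]
ee_rot: [0.0, 0.167, 0.986, 0.0]
ft_force: [0.2, 1.0, -0.2]
gripper_width: 0.085
grip_force: 0.0
```

Call:
jog_arm(
  motion=[
    {"xyz": [0,0,0],"yaw": 0},
    {"xyz": [0,0,0],"yaw": 0},
  ],
)

```text
time_s: 1.7
tcp_pos: [0.5988, 0.346, 0.256]
ee_rot: [-0.0, 0.169, 0.986, -0.0]
ft_force: [0.4, 1.0, 0.0]
gripper_width: 0.0853
grip_force: 0.0
```

```bash
cat > sp.py <<'E'
from h import *
import sys
im,C=snap("wrist",sys.argv[1]); s,M=state(); print(s["time_s"],s["tcp_pos"])
m=((C[...,2]>.006)&(C[...,2]<.02)&(C[...,0]>.42)&(C[...,0]<.72)&(C[...,1]>.25)&(C[...,1]<.45)).astype(np.uint8)
n,l,st,ce=cv2.connectedComponentsWithStats(m)
i=1+np.argmax(st[1:,4]); P=C[l==i]; print(st[i],P.min(0),P.max(0),np.median(P[:,2]))
Q=P[:,:2]; q=Q[Q[:,0]<.54]; v=np.linalg.svd(q-q.mean(0),full_matrices=False)[2][0]; v*=np.sign(v[0])
t=(Q-q.mean(0))@v; w=(Q-q.mean(0))@np.array([-v[1],v[0]]); 
print("handle axis pt",q.mean(0),"heading",np.degrees(np.arctan2(v[1],v[0])),"t",t.min(),t.max())
for a in np.arange(t.min(),t.max(),.015):
    k=(t>=a)&(t<a+.015); print(round(a*1000),k.sum(),np.round([w[k].min()*1e3,w[k].max()*1e3],1))
o=q.mean(0)+v*(t.min()+.127); print("origin",o)
to([*o,s["tcp_pos"][2]],np.degrees(np.arctan2(v[1],v[0])))
E
python3 sp.py w2.png
```

```text
1.75 [0.59754279 0.34769836 0.25606685]
[ 220    0   57  202 4877] [0.4200114  0.28689893 0.00612456] [0.6495809  0.40041235 0.01555814] 0.01216405223045608
handle axis pt [0.47835509 0.3715442 ] heading -18.44800992179744 t -0.059386108830520146 0.17155748724601225
-59 323 [-11.8  11.7]
-44 319 [-12.2  11.5]
-29 311 [-12.   11.2]
-14 295 [-12.   11.9]
1 291 [-11.9  11.7]
16 275 [-11.3  11.4]
31 273 [-11.8  12.2]
46 260 [-11.3  11.9]
61 249 [-11.6  11.7]
76 237 [-11.1  12.5]
91 636 [-34.2  34.5]
106 518 [-33.5  34.5]
121 291 [-34.   35.6]
136 297 [-33.9  35.6]
151 236 [-32.8  35.6]
166 66 [-33.3  35.8]
origin [0.54249439 0.35014819]
shift mm [ 52.8 -15.8   0. ] yaw -0.8 heading 160.7
```

View pics/w2.png

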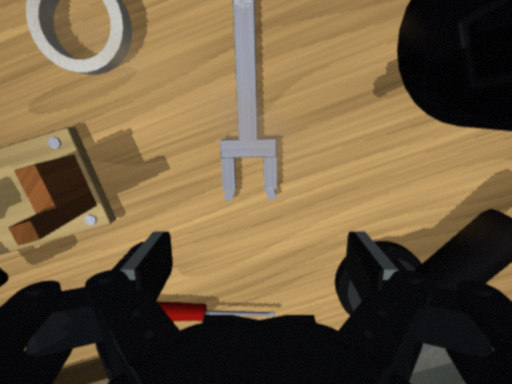

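The wrist view shows the big spanner, with its handle at (245,70) and jaw tips at (229,195) and (270,195). The 70 mm head and 24 mm handle match the description. With the tip at x=118 and the head step at 40, its origin is about (0.529, 0.355), heading -18.4°.

Call:
jog_arm(
  motion=[
    {"xyz": [0.0333,-0.008,0],"yaw": -0.8},
    {"xyz": [0.0333,-0.008,0],"yaw": 0},
    {"xyz": [0,0,0.04],"yaw": 0},
    {"xyz": [0,0,0.04],"yaw": 0},
    {"xyz": [0,0,0.04],"yaw": 0},
    {"xyz": [0,0,0.04],"yaw": 0},
    {"xyz": [0,0,0],"yaw": 0},
  ],
)

```text
time_s: 2.45
tcp_pos: [0.5254, 0.3538, 0.0917]
ee_rot: [-0.003, 0.159, 0.987, -0.003]
ft_force: [-0.4, 0.2, 0.7]
gripper_width: 0.0854
grip_force: 0.0
```

Call:
jog_arm(
  motion=[
    {"xyz": [0,0,0.03],"yaw": 0},
    {"xyz": [0,0,0.025],"yaw": 0},
    {"xyz": [0,0,0.012],"yaw": 0},
    {"xyz": [0,0,0],"yaw": 0},
    {"xyz": [0,0,0],"yaw": 0},
  ],
)

```text
time_s: 2.95
tcp_pos: [0.5301, 0.3547, 0.0309]
ee_rot: [0.001, 0.16, 0.987, 0.001]
ft_force: [0.5, 0.4, 0.2]
gripper_width: 0.0853
grip_force: 0.0
```

Call:
jog_arm(
  motion=[
    {"xyz": [0,0,0],"yaw": 0},
    {"xyz": [0,0,0],"yaw": 0},
    {"xyz": [0,0,0],"yaw": 0},
    {"xyz": [0,0,0],"yaw": 0},
    {"xyz": [0,0,0],"yaw": 0},
    {"xyz": [0,0,0],"yaw": 0},
    {"xyz": [0,0,0],"yaw": 0},
  ],
  jaw=-1,
  grip_force=80,
)

```text
time_s: 3.65
tcp_pos: [0.5299, 0.354, 0.0301]
ee_rot: [0.0, 0.16, 0.987, 0.0]
ft_force: [-0.9, -0.6, 6.2]
gripper_width: 0.0214
grip_force: 78.7
```

Call:
jog_arm(
  motion=[
    {"xyz": [0,0,-0.03],"yaw": 0},
    {"xyz": [0,0,-0.045],"yaw": 0},
    {"xyz": [0,0,-0.045],"yaw": 0},
    {"xyz": [0,0,-0.045],"yaw": 0},
    {"xyz": [0,0,-0.045],"yaw": 0},
    {"xyz": [-0.0156,-0.037,0],"yaw": 0},
    {"xyz": [-0.0156,-0.037,0],"yaw": 0},
    {"xyz": [-0.0156,-0.037,0],"yaw": 0},
    {"xyz": [-0.0156,-0.037,0],"yaw": 0},
    {"xyz": [-0.0156,-0.037,0],"yaw": 0},
  ],
)

```text
time_s: 4.65
tcp_pos: [0.5446, 0.1518, 0.239]
ee_rot: [-0.0, 0.16, 0.987, -0.0]
ft_force: [1.0, 0.1, -3.1]
gripper_width: 0.021
grip_force: 79.7
```

Call:
jog_arm(
  motion=[
    {"xyz": [0,0,0],"yaw": 8.3},
    {"xyz": [0,0,0],"yaw": 8.3},
    {"xyz": [0,0,0],"yaw": 8.3},
    {"xyz": [0,0,0],"yaw": 8.3},
    {"xyz": [0,0,0],"yaw": 8.3},
    {"xyz": [0,0,0],"yaw": 8.3},
    {"xyz": [0,0,0],"yaw": 8.3},
    {"xyz": [0,0,0],"yaw": 8.3},
    {"xyz": [0,0,0],"yaw": 8.3},
    {"xyz": [0,0,0],"yaw": 0},
  ],
)

```text
time_s: 5.65
tcp_pos: [0.5446, 0.1537, 0.2389]
ee_rot: [-0.0, 0.727, 0.687, -0.001]
ft_force: [-0.4, 0.7, -3.3]
gripper_width: 0.0212
grip_force: 79.7
```

Call:
jog_arm(
  motion=[
    {"xyz": [0,0,0],"yaw": 0},
    {"xyz": [0,0,0],"yaw": 0},
    {"xyz": [0,0,0],"yaw": 0},
  ],
)

```text
time_s: 5.95
tcp_pos: [0.5451, 0.1534, 0.2393]
ee_rot: [-0.0, 0.726, 0.688, -0.0]
ft_force: [0.8, 0.6, -3.2]
gripper_width: 0.0212
grip_force: 79.7
```

```bash
python3 - <<'E'
from h import *
im,C=snap("wrist","w3.png"); np.save("w3.npy",C); s,M=state(); print(s["time_s"],s["tcp_pos"],M.round(3),s["gripper_width"])
im,T=snap("top","t3.png"); np.save("t3.npy",T)
E
```

```text
6.0 [0.54513983 0.15347399 0.23930406] [[ 0.053  0.999 -0.   ]
 [ 0.999 -0.053  0.   ]
 [ 0.    -0.    -1.   ]] 0.02106937661697123
```

View pics/w3.png

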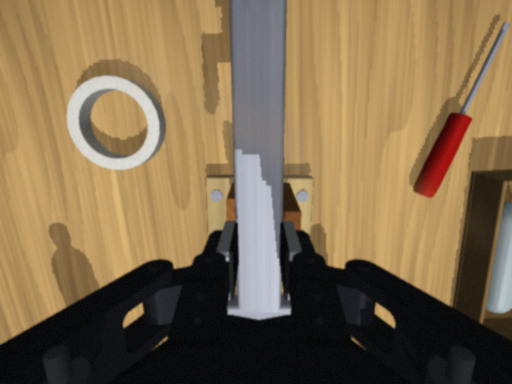

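The spanner is held straight: its handle runs up the image at column 258, with the tape at (116,124) and the brace below at (260,200). To measure the jig without occlusion I'll look from beyond the stop, offset sideways.

Call:
jog_arm(
  motion=[
    {"xyz": [-0.04,0.01,0],"yaw": 0},
    {"xyz": [-0.04,0.01,0],"yaw": 0},
    {"xyz": [-0.04,0.01,0],"yaw": 0},
    {"xyz": [-0.04,0.01,0],"yaw": 0},
    {"xyz": [-0.04,0.01,0],"yaw": 0},
    {"xyz": [-0.04,0.01,0],"yaw": 0},
    {"xyz": [-0.04,0.01,0],"yaw": 0},
    {"xyz": [0,0,0],"yaw": 0},
    {"xyz": [0,0,0],"yaw": 0},
    {"xyz": [0,0,0],"yaw": 0},
  ],
)

```text
time_s: 7.05
tcp_pos: [0.5997, -0.1286, 0.2391]
ee_rot: [-0.001, 0.726, 0.688, 0.0]
ft_force: [0.4, 1.1, -3.6]
gripper_width: 0.0211
grip_force: 79.8
```

```bash
python3 - <<'E'
from h import *
im,C=snap("wrist","w4.png"); np.save("w4.npy",C); s,M=state(); print(s["time_s"],s["tcp_pos"],M.round(3))
def rect(lo,hi,x0,x1,y0,y1,name):
    m=((C[...,2]>lo)&(C[...,2]<hi)&(C[...,0]>x0)&(C[...,0]<x1)&(C[...,1]>y0)&(C[...,1]<y1)).astype(np.uint8)
    n,l,st,ce=cv2.connectedComponentsWithStats(m)
    for i in range(1,n):
        if st[i,4]>60:
            P=C[l==i]; c,e,a=cv2.minAreaRect((P[:,:2]*1000).astype(np.float32)); print(name,st[i],np.round(c,1),np.round(e,1),round(a,1),"z",np.median(P[:,2]).round(4))
rect(.098,.114,.5,.58,-.1,0,"head"); rect(.098,.114,.58,.68,-.1,.05,"knob")
rect(.112,.126,.5,.62,.08,.17,"post"); rect(.076,.09,.5,.62,.08,.17,"ledge"); rect(.076,.09,.48,.62,-.12,.02,"disc"); rect(.012,.024,.42,.65,-.3,.2,"board")
E
```

```text
7.1 [ 0.59974065 -0.12828861  0.23912082] [[ 0.053  0.999 -0.   ]
 [ 0.999 -0.053  0.001]
 [ 0.001 -0.    -1.   ]]
head [ 151   72   47   56 2429] [533.4 -52.1] [43.5 34.4] 86.8 z 0.1082
knob [285  52  13  29 291] [630.8 -30.7] [20.5 10.2] 88.7 z 0.1059
disc [ 157   76   59   66 1147] [542.  -66.4] [61.3 35.6] 45.0 z 0.0842
disc [149  92   6  33 118] [505.7 -57. ] [27.9  4.3] 86.1 z 0.0841
board [  129     0   106   261 11893] [518.  -98.8] [298.2 105.9] 86.7 z 0.0183
```

View pics/w4.png

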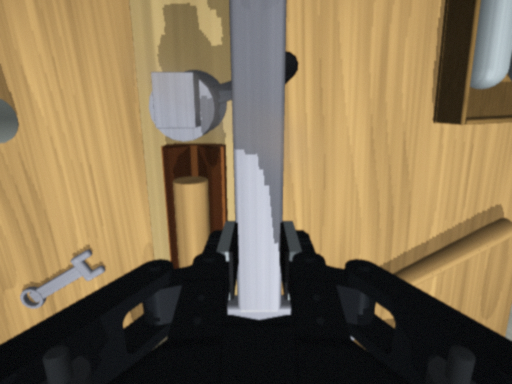

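The stop head is at (175,103), its disc at (185,105), the dowel at (191,215) in the groove, the knob partly hidden at (290,67), and the small spanner at (62,278). The head reads 43.5 x 34.4 mm at z=0.108, which is correct, and the jig yaw is about -3.2°. Next I'll measure the held spanner in the same image so camera bias cancels.

```bash
python3 - <<'E'
from h import *
C=np.load("w4.npy"); s,M=state(); p=s["tcp_pos"]
Q=(C-p)@M
m=(np.abs(Q[...,1])<.045)&(C[...,2]>.19)&(C[...,2]<.25); m[225:,:232]=0; m[225:,286:]=0
v,u=np.nonzero(m); print(u.min(),u.max(),v.min(),v.max())
P=Q[m]
for a in np.arange(-.05,.16,.02):
    k=(P[:,0]>=a)&(P[:,0]<a+.02)
    if k.sum()>5: print(round(a*1e3),k.sum(),"y",np.round(np.percentile(P[k,1]*1e3,[1,99]),1),"z",(P[k,2]*1e3).min().round(1),np.median(P[k,2]*1e3).round(1))
# bottom rows
for r in range(296,324,4):
    k=np.abs(Q[r,235:285,1])<.04; print(r,np.nanmedian(Q[r,245:270],0).round(4))
h=np.array([.5334,-.0521,.084]); print("stop in tool",((h-p)@M).round(4))
E
```

```text
224 293 0 319
-50 1233 y [-14.8  14.2] z 16.5 18.2
-30 1459 y [-11.7  11.1] z -8.1 18.1
-10 1912 y [-10.9  10.4] z -10.8 17.8
10 2123 y [-14.7  14.2] z -10.5 18.0
30 2065 y [-12.2  11.2] z 16.1 18.1
50 2316 y [-12.2  11.1] z 16.0 18.1
70 2640 y [-12.3  11. ] z 15.9 18.1
90 2867 y [-12.4  11. ] z 15.8 18.1
296 [-0.0312 -0.0011  0.0178]
300 [-0.0339 -0.0011  0.0181]
304 [-0.0364 -0.0011  0.0181]
308 [-0.0388 -0.0011  0.0179]
312 [-0.0414 -0.0012  0.0179]
316 [-0.0441 -0.0012  0.0181]
320 [ 0.0099 -0.0006 -0.0498]
stop in tool [ 0.0724 -0.0702  0.1552]
```

Call:
jog_arm(
  motion=[
    {"xyz": [0.0429,-0.0139,0],"yaw": 0},
    {"xyz": [0.0429,-0.0139,0],"yaw": 0},
    {"xyz": [0.0429,-0.0139,0],"yaw": 0},
    {"xyz": [0.0429,-0.0139,0],"yaw": 0},
    {"xyz": [0.0429,-0.0139,0],"yaw": 0.2},
    {"xyz": [0,0,0.03],"yaw": 0},
    {"xyz": [0,0,0.03],"yaw": 0},
    {"xyz": [0,0,0.015],"yaw": 0},
    {"xyz": [0,0,0],"yaw": 0},
    {"xyz": [0,0,0],"yaw": 0},
  ],
)

```text
time_s: 8.1
tcp_pos: [0.5421, 0.089, 0.1648]
ee_rot: [-0.0, 0.727, 0.687, 0.0]
ft_force: [0.6, 0.8, -2.6]
gripper_width: 0.021
grip_force: 79.7
```

```bash
cat > j.py <<'E'
from h import *
A=np.array([.5334,-.0521]); th=np.radians(-3.2); ex=np.array([np.cos(th),np.sin(th)]); ey=np.array([-np.sin(th),np.cos(th)])
def w(x,y): return A+x/1000*ex+y/1000*ey
def jig(p): d=np.array(p)[:2]-A; return (d@ex*1000).round(1),(d@ey*1000).round(1)
E
python3 - <<'E'
from j import *
s,M=state(); jw=s["tcp_pos"]+M@np.array([-.0841,-.0006,.03]); print(jig(jw),jw[2],np.degrees(np.arctan2(M[1,0],M[0,0])))
im,C=snap("wrist","w5.png"); s,M=state()
m=(C[...,2]>.112)&(C[...,2]<.124)&(C[...,0]>.5)&(C[...,0]<.62)&(C[...,1]>.08)&(C[...,1]<.17); m[:,225:]&=True
v,u=np.nonzero(m); print(len(u), u.min() if len(u) else 0,v.min() if len(u) else 0)
print([np.round(jig(p),0) for p in C[m][::max(1,len(u)//6)]])
E
```

```text
(np.float64(0.1), np.float64(57.2)) 0.13476780415048942 86.74091252585715
1539 285 146
[array([ 17., 187.]), array([ 18., 184.]), array([ 17., 180.]), array([ 19., 175.]), array([ 22., 171.]), array([ 27., 167.]), array([ 34., 163.])]
```

View pics/w5.png

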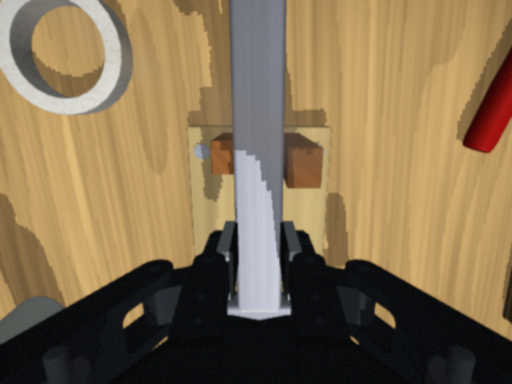

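The wrist view shows the handle at column 258 over the brace ledge (222,157) with the post at (304,160), and the post measures at its nominal jig place. Now lowering.

Call:
jog_arm(
  motion=[
    {"xyz": [0,0,0.02],"yaw": 0},
    {"xyz": [0,0,0.018],"yaw": 0},
    {"xyz": [0,0,0.008],"yaw": 0},
    {"xyz": [0,0,0],"yaw": 0},
    {"xyz": [0,0,0],"yaw": 0},
  ],
)

```text
time_s: 8.65
tcp_pos: [0.5427, 0.0882, 0.1192]
ee_rot: [0.0, 0.727, 0.686, 0.001]
ft_force: [0.4, -0.1, -2.9]
gripper_width: 0.0208
grip_force: 79.7
```

Call:
jog_arm(
  motion=[
    {"xyz": [-0.006,0,0],"yaw": 0},
    {"xyz": [-0.006,0,0],"yaw": 0},
    {"xyz": [-0.006,0,0],"yaw": 0},
    {"xyz": [-0.006,0,0],"yaw": 0},
    {"xyz": [0,0,0],"yaw": 0},
  ],
)

```text
time_s: 9.15
tcp_pos: [0.5406, 0.0627, 0.1185]
ee_rot: [0.0, 0.728, 0.686, -0.0]
ft_force: [0.5, -0.7, -3.7]
gripper_width: 0.0213
grip_force: 79.7
```

Call:
jog_arm(
  motion=[
    {"xyz": [-0.006,0,0],"yaw": 0},
    {"xyz": [-0.006,0,0],"yaw": 0},
    {"xyz": [-0.006,0,0],"yaw": 0},
    {"xyz": [-0.006,0,0],"yaw": 0},
    {"xyz": [0,0,0],"yaw": 0},
  ],
)

```text
time_s: 9.65
tcp_pos: [0.5392, 0.0389, 0.1184]
ee_rot: [0.0, 0.728, 0.686, -0.0]
ft_force: [-0.6, 0.2, -2.8]
gripper_width: 0.0211
grip_force: 79.7
```

```bash
python3 - <<'E'
from j import *
s,M=state(); jw=s["tcp_pos"]+M@np.array([-.0841,-.0006,.03]); print(jig(jw),jw[2],np.degrees(np.arctan2(M[1,0],M[0,0])),s["ft_force"],s["moment"])
im,C=snap("top"); s=im[130:230,170:320]; cv2.imwrite("pics/c6.png",cv2.resize(s[:,:,::-1],(750,500),interpolation=cv2.INTER_CUBIC))
E
```

```text
(np.float64(-0.2), np.float64(7.1)) 0.08840763748667571 86.56946522338832 [-0.58189641  0.19050003 -2.80034661] [ 0.0040751  -0.0728677  -0.01824893]
```

View pics/c6.png

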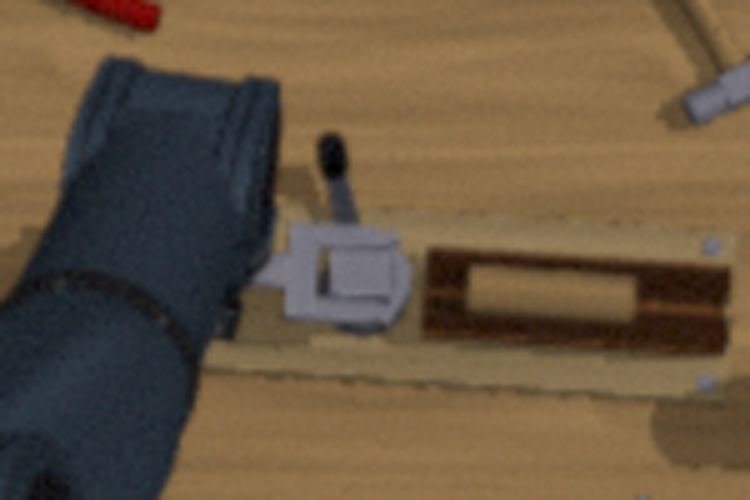

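The jaw straddles the block head at (365,272), with about 7 mm still to go (gap at 323,270). Slide home, then lower.

Call:
jog_arm(
  motion=[
    {"xyz": [-0.004,0,0],"yaw": 0},
    {"xyz": [-0.003,0,0],"yaw": 0},
    {"xyz": [0,0,0],"yaw": 0},
    {"xyz": [0,0,0.002],"yaw": 0},
    {"xyz": [0,0,0.002],"yaw": 0},
    {"xyz": [0,0,0],"yaw": 0},
  ],
)

```text
time_s: 10.3
tcp_pos: [0.5388, 0.0335, 0.1142]
ee_rot: [-0.0, 0.727, 0.686, -0.0]
ft_force: [-0.2, -0.1, -3.2]
gripper_width: 0.0211
grip_force: 79.8
```

```bash
cat > chk.py <<'E'
from j import *
s,M=state(); jw=s["tcp_pos"]+M@np.array([-.0841,-.0006,.03]); print(jig(jw),jw[2],np.degrees(np.arctan2(M[1,0],M[0,0])),s["ft_force"],s["moment"],s["gripper_width"])
E
python3 chk.py
```

```text
(np.float64(-0.1), np.float64(1.6)) 0.08414987381928214 86.67412292383517 [-0.16808598 -0.07703085 -3.17214051] [0.01885838 0.01984873 0.03889023] 0.021104174996004768
```

Call:
jog_arm(
  motion=[
    {"xyz": [-0.0015,0,0],"yaw": 0},
    {"xyz": [0,0,0.001],"yaw": 0},
    {"xyz": [0,0,0.0005],"yaw": 0},
    {"xyz": [0,0,0],"yaw": 0},
  ],
)

```text
time_s: 10.7
tcp_pos: [0.5387, 0.0317, 0.114]
ee_rot: [-0.0, 0.727, 0.686, 0.0]
ft_force: [-5.0, 1.0, 15.5]
gripper_width: 0.0214
grip_force: 82.0
```

```bash
python3 chk.py
```

```text
(np.float64(-0.1), np.float64(-0.1)) 0.0839307516335785 86.65241475803784 [-5.01722798  1.02704941 15.46686537] [0.12062349 1.09712598 0.05032094] 0.021384620002241762
```

Seated: contact at z=0.084, jaw on the axis. Release and rise.

Call:
jog_arm(
  motion=[
    {"xyz": [0,0,0],"yaw": 0},
    {"xyz": [0,0,0],"yaw": 0},
    {"xyz": [0,0,0],"yaw": 0},
    {"xyz": [0,0,0],"yaw": 0},
    {"xyz": [0,0,-0.03],"yaw": 0},
    {"xyz": [0,0,-0.04],"yaw": 0},
    {"xyz": [0,0,-0.04],"yaw": 0},
    {"xyz": [0,0,-0.03],"yaw": 0},
    {"xyz": [0,0,0],"yaw": 0},
    {"xyz": [0,0,0],"yaw": 0},
  ],
  jaw=0.2,
)

```text
time_s: 11.7
tcp_pos: [0.5389, 0.0319, 0.2531]
ee_rot: [0.0, 0.727, 0.686, 0.001]
ft_force: [-0.5, 0.2, -0.2]
gripper_width: 0.0515
grip_force: 0.0
```

Call:
jog_arm(
  motion=[
    {"xyz": [-0.045,0,0],"yaw": 0},
    {"xyz": [-0.045,0,0],"yaw": 0},
    {"xyz": [-0.045,0,0],"yaw": 0},
    {"xyz": [-0.045,0,0],"yaw": 0},
    {"xyz": [0,0,0],"yaw": 0},
    {"xyz": [0,0,0],"yaw": 0},
    {"xyz": [0,0,0],"yaw": 0},
  ],
  jaw=-1,
)

```text
time_s: 12.4
tcp_pos: [0.5281, -0.1466, 0.2517]
ee_rot: [-0.001, 0.727, 0.687, -0.0]
ft_force: [0.1, -0.7, 0.4]
gripper_width: -0.0003
grip_force: 0.0
```

```bash
cat > look.py <<'E'
from j import *
import sys
im,C=snap("wrist",sys.argv[1]); s,M=state(); print(s["time_s"],s["tcp_pos"],s["gripper_width"],s["ft_force"])
X=(C[...,:2]-A)@ex*1e3; Y=(C[...,:2]-A)@ey*1e3; Z=C[...,2]*1e3
def rect(lo,hi,x0,x1,y0,y1,name):
    m=((Z>lo)&(Z<hi)&(X>x0)&(X<x1)&(Y>y0)&(Y<y1)).astype(np.uint8)
    n,l,st,ce=cv2.connectedComponentsWithStats(m)
    for i in range(1,n):
        if st[i,4]>60:
            P=np.stack([X[l==i],Y[l==i]],1).astype(np.float32); c,e,a=cv2.minAreaRect(P); print(name,st[i],"jig",np.round(c,1),np.round(e,1),round(a,1),"z",np.median(Z[l==i]).round(1))
rect(103,112,-30,30,-30,30,"head"); rect(101,111,40,110,-90,90,"knob"); rect(92,100,-50,50,-40,220,"spanner"); rect(112,126,10,45,155,195,"post"); rect(78,90,-25,25,-270,-40,"dowel")
E
python3 look.py w7.png
```

```text
12.45 [ 0.52829877 -0.14625755  0.25194689] -6.171706461165699e-05 [ 0.23410693  0.53252441 -1.00780475]
head [ 239   46   41   56 2248] jig [-0.1 -0.4] [43.8 34. ] 89.6 z 108.1
knob [355  25  27  29 595] jig [90.3 26.6] [20.4 21. ] 67.6 z 105.7
spanner [ 219    0   82  115 5113] jig [ 0.4 12.8] [92.  69.8] 89.9 z 96.1
dowel [ 246  159   27   62 1572] jig [  -0.5 -110.5] [66.5 26.7] 89.4 z 82.6
```

View pics/w7.png

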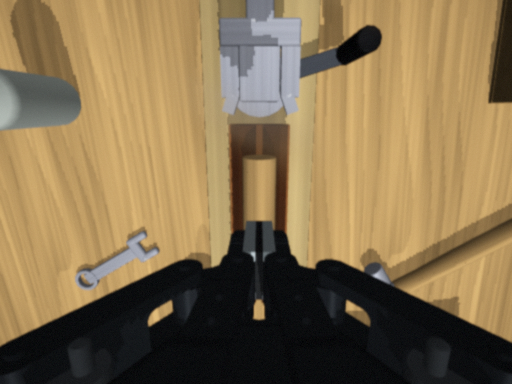

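The spanner is seated flat: head at jig (0,0), jaw around it, top at z=96. The knob is at (366,40), i.e. jig (90,27), which is 16° and a reading of about 0.33. The dowel is in the groove at (260,190) with its end at y≈-77, so it is about 41 mm short. Now I'll go behind the knob with closed fingers.

```bash
python3 - <<'E'
from j import *
s,M=state(); print(jig(s["tcp_pos"]),s["joint_positions"].round(2) if hasattr(s["joint_positions"],'round') else s["joint_positions"])
to([*w(75.7,61.4),.25],86.8+26); print(s["tcp_pos"][2])
E
```

```text
(np.float64(0.2), np.float64(-94.3)) [-0.11  0.42  0.44  1.79 -0.21  0.98  0.35]
shift mm [155.7  75.5   2. ] yaw -26.0 heading 86.8
0.2519468929831513
```

Call:
jog_arm(
  motion=[
    {"xyz": [0.039,0.0189,0],"yaw": 0},
    {"xyz": [0.039,0.0189,0],"yaw": 0},
    {"xyz": [0.039,0.0189,0],"yaw": 0},
    {"xyz": [0.0387,0.0189,0],"yaw": 0},
    {"xyz": [0,0,0.02],"yaw": -6.5},
    {"xyz": [0,0,0.02],"yaw": -6.5},
    {"xyz": [0,0,0.02],"yaw": -6.5},
    {"xyz": [0,0,0.02],"yaw": -6.5},
    {"xyz": [0,0,0],"yaw": 0},
    {"xyz": [0,0,0],"yaw": 0},
  ],
)

```text
time_s: 13.45
tcp_pos: [0.6127, 0.0041, 0.1729]
ee_rot: [-0.0, 0.555, 0.832, -0.0]
ft_force: [-0.5, 0.2, 0.1]
gripper_width: -0.0001
grip_force: 0.0
```

```bash
cat > p.py <<'E'
from j import *
s,M=state(); x,y=jig(s["tcp_pos"]); h=np.degrees(np.arctan2(M[1,0],M[0,0]))-86.8; print("jig",x,y,"z",s["tcp_pos"][2].round(4),"phi",h.round(1),"r,t",np.round([x*np.cos(np.radians(h))+y*np.sin(np.radians(h)),-x*np.sin(np.radians(h))+y*np.cos(np.radians(h))],1),s["ft_force"],s["time_s"])
E
python3 p.py
```

```text
jig 76.0 60.6 z 0.1729 phi 25.8 r,t [94.8 21.6] [-0.46850552  0.21725239  0.12435578] 13.45
```

Call:
jog_arm(
  motion=[
    {"xyz": [0,0,0.03],"yaw": 0},
    {"xyz": [0,0,0.03],"yaw": 0},
    {"xyz": [0,0,0.03],"yaw": 0},
    {"xyz": [0,0,0],"yaw": 0},
    {"xyz": [-0.0067,0.0013,0],"yaw": 4},
    {"xyz": [-0.0067,0.0013,0],"yaw": 4},
    {"xyz": [-0.0067,0.0013,0],"yaw": 4},
    {"xyz": [-0.0067,0.0013,0],"yaw": 4},
    {"xyz": [0,0,0],"yaw": 0},
  ],
)

```text
time_s: 14.35
tcp_pos: [0.6265, -0.0205, 0.085]
ee_rot: [0.001, 0.666, 0.746, 0.001]
ft_force: [-1.0, 2.2, 1.7]
gripper_width: 0.0
grip_force: 0.0
```

```bash
python3 p.py
```

```text
jig 91.2 36.8 z 0.085 phi 9.7 r,t [96.1 20.9] [-1.02446238  2.16927903  1.74593639] 14.35
```

Call:
jog_arm(
  motion=[
    {"xyz": [-0.0067,0.001,0],"yaw": 4},
    {"xyz": [-0.0067,0.001,0],"yaw": 4},
    {"xyz": [-0.0067,0.001,0],"yaw": 4},
    {"xyz": [-0.0067,0.001,0],"yaw": 4},
    {"xyz": [-0.0067,0.001,0],"yaw": 4},
  ],
)

```text
time_s: 14.85
tcp_pos: [0.6313, -0.0525, 0.0846]
ee_rot: [0.0, 0.784, 0.62, 0.002]
ft_force: [2.6, 5.6, 0.1]
gripper_width: -0.0003
grip_force: 0.0
```

```bash
python3 p.py; python3 - <<'E'
from h import *
im,C=snap("scene"); s=im[150:300,160:360]; cv2.imwrite("pics/c8.png",cv2.resize(s[:,:,::-1],(800,600),interpolation=cv2.INTER_CUBIC))
E
```

```text
jig 97.8 5.1 z 0.0846 phi -10.1 r,t [95.4 22.2] [2.64298784 5.58466692 0.0837928 ] 14.85
```

View pics/c8.png

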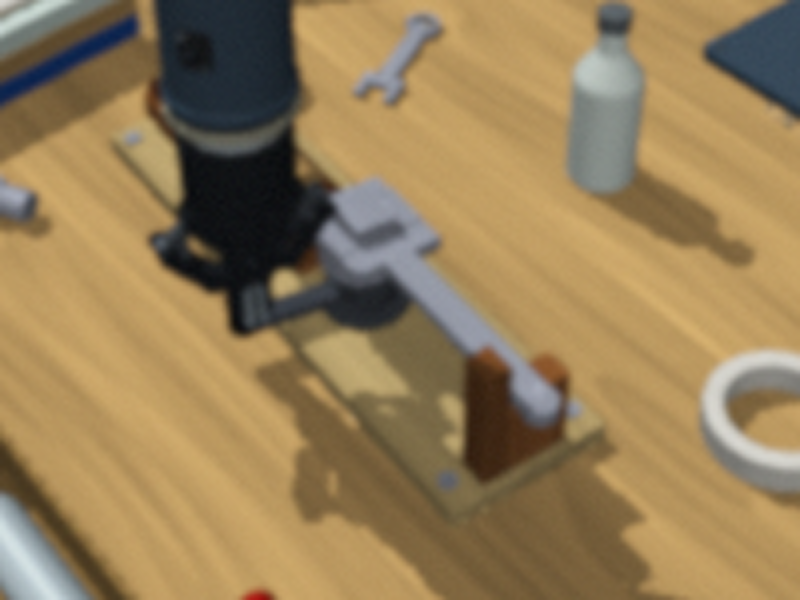

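The fingers are pushing the knob at (245,300) with 6 N. The spanner is on the head at (375,225), with its handle on the ledge beside the post at (530,390). I'll check that the inner finger linkage near (320,195) clears the spanner.

```bash
python3 - <<'E'
from j import *
im,C=snap("wrist"); s,M=state(); Q=(C-s["tcp_pos"])@M*1e3
for a in range(-80,80,10):
    m=(Q[...,1]>=a)&(Q[...,1]<a+10)&(abs(Q[...,0])<35)&(Q[...,2]<24)&(Q[...,2]>-110)
    m&=(np.mgrid[:384,:512][0]>180)
    if m.sum()>10: print(a,m.sum(),"max tool z",np.percentile(Q[m][:,2],[50,90,99]).round(0))
E
```

```text
-80 3509 max tool z [-12. -11.  22.]
-70 3024 max tool z [-10.  11.  23.]
-60 2327 max tool z [-64. -54. -49.]
-50 4630 max tool z [-59. -47. -39.]
-40 4612 max tool z [-47. -33. -26.]
-30 2918 max tool z [-34. -28. -21.]
-20 4311 max tool z [-63. -26.  10.]
-10 6054 max tool z [-56. -12.  16.]
0 5979 max tool z [-56. -12.  16.]
10 4400 max tool z [-63. -26.   9.]
20 2916 max tool z [-34. -28. -21.]
30 4598 max tool z [-47. -33. -26.]
40 4583 max tool z [-59. -47. -39.]
50 2151 max tool z [-63. -54. -49.]
60 18 max tool z [-59. -59. -58.]
```

Linkage clears (z ≥ ~0.11 at radius 45–60). Continue the swing.

Call:
jog_arm(
  motion=[
    {"xyz": [-0.0067,0.0012,0],"yaw": 4},
    {"xyz": [-0.0067,0.0012,0],"yaw": 4},
    {"xyz": [-0.0067,0.0012,0],"yaw": 4},
    {"xyz": [-0.0067,0.0012,0],"yaw": 4},
    {"xyz": [-0.0067,0.0012,0],"yaw": 4},
    {"xyz": [-0.0067,0.0012,0],"yaw": 4},
  ],
)

```text
time_s: 15.55
tcp_pos: [0.6221, -0.0926, 0.0843]
ee_rot: [0.0, 0.896, 0.444, 0.002]
ft_force: [4.3, 4.4, 0.6]
gripper_width: -0.0001
grip_force: 0.0
```

```bash
python3 p.py
```

```text
jig 90.8 -35.5 z 0.0843 phi -34.0 r,t [95.1 21.4] [4.26072869 4.39633912 0.63550425] 15.55
```

Call:
jog_arm(
  motion=[
    {"xyz": [-0.0034,0.0006,0],"yaw": 2},
    {"xyz": [-0.0034,0.0006,0],"yaw": 2},
    {"xyz": [-0.0034,0.0006,0],"yaw": 2},
    {"xyz": [-0.0034,0.0006,0],"yaw": 2},
    {"xyz": [0,0,0],"yaw": 0},
  ],
)

```text
time_s: 16.05
tcp_pos: [0.6146, -0.1056, 0.0841]
ee_rot: [0.001, 0.925, 0.381, 0.001]
ft_force: [3.9, 2.2, 1.5]
gripper_width: 0.0001
grip_force: 0.0
```

Call:
jog_arm(
  motion=[
    {"xyz": [-0.0034,0.0006,0],"yaw": 2},
    {"xyz": [-0.0017,0.0003,0],"yaw": 1},
    {"xyz": [0,0,0],"yaw": 0},
  ],
)

```text
time_s: 16.35
tcp_pos: [0.6114, -0.1099, 0.0836]
ee_rot: [0.0, 0.934, 0.357, 0.001]
ft_force: [3.7, 2.1, 2.9]
gripper_width: 0.0002
grip_force: 0.0
```

```bash
python3 p.py
```

```text
jig 81.1 -53.3 z 0.0836 phi -45.0 r,t [95.  19.7] [3.676421   2.05571379 2.92755071] 16.35
```

Call:
jog_arm(
  motion=[
    {"xyz": [-0.0017,0.0003,0],"yaw": 1},
    {"xyz": [-0.0017,0.0003,0],"yaw": 1},
  ],
)

```text
time_s: 16.55
tcp_pos: [0.6093, -0.1124, 0.0835]
ee_rot: [0.0, 0.94, 0.34, 0.001]
ft_force: [4.8, 1.7, 2.1]
gripper_width: 0.0001
grip_force: 0.0
```

Call:
jog_arm(
  motion=[
    {"xyz": [-0.0017,0.0003,0],"yaw": 1},
    {"xyz": [-0.0017,0.0003,0],"yaw": 1},
  ],
)

```text
time_s: 16.75
tcp_pos: [0.607, -0.1151, 0.0835]
ee_rot: [0.0, 0.946, 0.324, 0.001]
ft_force: [6.0, 2.2, 2.6]
gripper_width: 0.0
grip_force: 0.0
```

```bash
python3 p.py
```

```text
jig 77.0 -58.8 z 0.0835 phi -49.0 r,t [94.9 19.6] [5.95987182 2.224228   2.61429304] 16.75
```

Call:
jog_arm(
  motion=[
    {"xyz": [-0.0017,0.0003,0],"yaw": 1},
    {"xyz": [-0.0017,0.0003,0],"yaw": 1},
  ],
)

```text
time_s: 16.95
tcp_pos: [0.605, -0.1174, 0.0835]
ee_rot: [0.0, 0.952, 0.307, 0.001]
ft_force: [8.7, 5.6, 0.8]
gripper_width: -0.0001
grip_force: 0.0
```

```bash
python3 p.py; python3 - <<'E'
from j import *
im,C=snap("top"); X=(C[...,:2]-A)@ex*1e3; Y=(C[...,:2]-A)@ey*1e3; Z=C[...,2]*1e3
for n,lo,hi,b in [("head",103,113,(-32,32,-32,32)),("handle",90,102,(-40,40,50,215)),("knob",100,112,(40,110,-100,40))]:
    m=(Z>lo)&(Z<hi)&(X>b[0])&(X<b[1])&(Y>b[2])&(Y<b[3])
    if m.sum()>5: print(n,m.sum(),[np.round(v,1) for v in cv2.minAreaRect(np.stack([X[m],Y[m]],1).astype(np.float32))])
E
```

```text
jig 75.2 -61.2 z 0.0835 phi -51.0 r,t [94.9 19.9] [8.68293241 5.55961922 0.79653365] 16.95
head 48 [array([ -1.3, -13.7]), array([22. , 35.1]), np.float64(68.2)]
knob 16 [array([ 52.2, -68.1]), array([11. , 36.5]), np.float64(11.7)]
```

Call:
jog_arm(
  motion=[
    {"xyz": [-0.0012,0,0],"yaw": 0.5},
    {"xyz": [0,0,0],"yaw": 0},
  ],
)

```text
time_s: 17.2
tcp_pos: [0.6049, -0.1176, 0.0836]
ee_rot: [0.001, 0.953, 0.304, 0.002]
ft_force: [9.4, 3.3, 1.4]
gripper_width: -0.0002
grip_force: 0.0
```

Call:
jog_arm(
  motion=[
    {"xyz": [-0.0012,0,0],"yaw": 0.5},
    {"xyz": [0,0,0],"yaw": 0},
  ],
)

```text
time_s: 17.4
tcp_pos: [0.6046, -0.118, 0.0836]
ee_rot: [0.001, 0.954, 0.3, 0.002]
ft_force: [11.3, 4.5, -0.8]
gripper_width: -0.0002
grip_force: 0.0
```

```bash
python3 p.py
```

```text
jig 74.8 -61.8 z 0.0836 phi -51.9 r,t [94.8 20.8] [11.33679173  4.46719579 -0.81354657] 17.4
```

Call:
jog_arm(
  motion=[
    {"xyz": [-0.0015,0,0],"yaw": 0},
    {"xyz": [-0.0015,0,0],"yaw": 0},
    {"xyz": [0,0,0],"yaw": 0},
  ],
)

```text
time_s: 17.7
tcp_pos: [0.6039, -0.1185, 0.0837]
ee_rot: [0.001, 0.954, 0.301, 0.004]
ft_force: [17.5, 7.5, -4.4]
gripper_width: 0.0
grip_force: 0.0
```

Call:
jog_arm(
  motion=[
    {"xyz": [-0.0015,0,0],"yaw": 0},
    {"xyz": [-0.0015,0,0],"yaw": 0},
    {"xyz": [0,0,0],"yaw": 0},
    {"xyz": [0,0,0],"yaw": 0},
  ],
)

```text
time_s: 18.1
tcp_pos: [0.6033, -0.1188, 0.0838]
ee_rot: [0.001, 0.953, 0.301, 0.005]
ft_force: [23.7, 9.9, -6.9]
gripper_width: -0.0002
grip_force: 0.0
```

```bash
python3 p.py
```

```text
jig 73.5 -62.7 z 0.0838 phi -51.7 r,t [94.8 18.8] [23.6890132   9.90880907 -6.87211193] 18.1
```

The lever is at its hard end: 26 N and it barely yields. Back off, rise and inspect.

Call:
jog_arm(
  motion=[
    {"xyz": [0.006,0,0],"yaw": 0},
    {"xyz": [0.01,0,0],"yaw": 0},
    {"xyz": [0.02,0,0],"yaw": 0},
    {"xyz": [0,0,-0.04],"yaw": -8.5},
    {"xyz": [0,0,-0.04],"yaw": -8.5},
    {"xyz": [0,0,-0.04],"yaw": -8.5},
    {"xyz": [0,0,-0.045],"yaw": -8.5},
    {"xyz": [0,0,0],"yaw": -8.5},
    {"xyz": [0,0,0],"yaw": -8.5},
    {"xyz": [0,0,0],"yaw": 0},
  ],
)

```text
time_s: 19.1
tcp_pos: [0.6255, -0.1027, 0.2479]
ee_rot: [-0.0, 0.733, 0.681, -0.0]
ft_force: [0.6, -0.1, -0.7]
gripper_width: -0.0001
grip_force: 0.0
```

```bash
python3 p.py; python3 -c "
from j import *
to([*w(0,-225),.25],86.8)"
```

```text
jig 94.8 -45.4 z 0.2479 phi -1.0 r,t [ 95.6 -43.7] [ 0.55134218 -0.14239147 -0.72580642] 19.1
shift mm [-181.2  -91.7   -1.9] yaw -1.0 heading 85.8
```

Call:
jog_arm(
  motion=[
    {"xyz": [-0.035,-0.035,0],"yaw": -1},
    {"xyz": [-0.02,-0.035,0],"yaw": 0},
    {"xyz": [0,-0.02,0],"yaw": 0},
    {"xyz": [0,0,0],"yaw": 0},
    {"xyz": [0,0,0],"yaw": 0},
  ],
)

```text
time_s: 19.6
tcp_pos: [0.5326, -0.151, 0.2477]
ee_rot: [-0.0, 0.728, 0.685, -0.0]
ft_force: [0.8, 0.5, -0.6]
gripper_width: -0.0
grip_force: 0.0
```

```bash
python3 look.py w9.png; python3 -c "
from j import *
to([*w(0,-225),.25],86.8)"
```

```text
19.65 [ 0.53319796 -0.15083534  0.24759447] -0.00017507264555410173 [ 1.1946929   0.77504853 -0.32615668]
head [ 230   37   47   62 2341] jig [-0.2 -0.3] [44.1 34. ] 82.6 z 108.1
knob [305 145  25  25 446] jig [ 57.1 -75.7] [20.7 20.9] 45.0 z 105.9
spanner [ 212    0   84  111 5092] jig [0.2 9.8] [86.8 70.2] 88.7 z 96.1
dowel [ 240  155   28   76 1707] jig [  -1.2 -117.3] [27.9 80.2] 0.1 z 82.6
shift mm [-126.4   -4.8   -2.4] yaw -0.2 heading 86.6
```

View pics/w9.png

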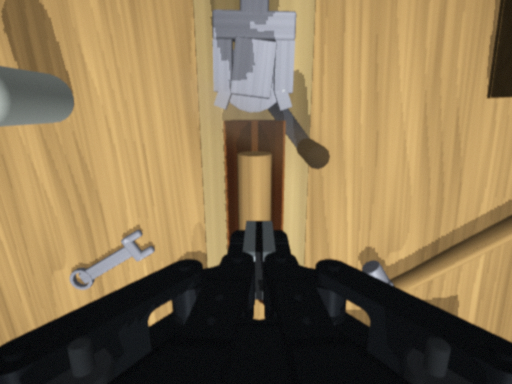

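The lever knob is now at (316,152), i.e. jig (57,-76) at -53°. The stop is turned -7° (its play), so the lever sits at -45.6° relative to it, which is tight. The spanner is still on the head at (254,60), and the dowel is untouched at (255,185). Next I go behind the dowel's outer end.

Call:
jog_arm(
  motion=[
    {"xyz": [-0.0425,-0.0018,0],"yaw": 0},
    {"xyz": [-0.0425,-0.0018,0],"yaw": 0},
    {"xyz": [-0.0414,-0.0018,0],"yaw": 0},
    {"xyz": [0,0,0],"yaw": 0},
    {"xyz": [0,0,0.035],"yaw": 0},
    {"xyz": [0,0,0.04],"yaw": 0},
    {"xyz": [0,0,0.035],"yaw": 0},
    {"xyz": [0,0,0],"yaw": 0},
    {"xyz": [0,0,0],"yaw": 0},
  ],
)

```text
time_s: 20.55
tcp_pos: [0.5205, -0.2769, 0.1379]
ee_rot: [-0.0, 0.727, 0.686, -0.0]
ft_force: [0.5, -0.9, 0.1]
gripper_width: -0.0002
grip_force: 0.0
```

```bash
python3 p.py; python3 -c "
from j import *
im,C=snap('top')
X=(C[...,:2]-A)@ex*1e3; Y=(C[...,:2]-A)@ey*1e3; Z=C[...,2]*1e3
m=(Z>78)&(Z<90)&(abs(X)<15)&(Y>-225)&(Y<-50); print('dowel top y',Y[m].min(),Y[m].max())"
```

```text
jig -0.3 -225.1 z 0.1379 phi -0.1 r,t [   0.3 -225.1] [ 0.47134173 -0.85960475  0.13640274] 20.55
dowel top y -131.84723522969236 -78.58567025163127
```

Call:
jog_arm(
  motion=[
    {"xyz": [0,0,0.02],"yaw": 0},
    {"xyz": [0,0,0.02],"yaw": 0},
    {"xyz": [0,0,0.013],"yaw": 0},
    {"xyz": [0,0,0],"yaw": 0},
    {"xyz": [0,0,0],"yaw": 0},
  ],
)

```text
time_s: 21.1
tcp_pos: [0.5205, -0.2775, 0.0859]
ee_rot: [0.001, 0.727, 0.686, 0.0]
ft_force: [0.2, -0.2, 0.3]
gripper_width: -0.0
grip_force: 0.0
```

Call:
jog_arm(
  motion=[
    {"xyz": [0.004,0,0],"yaw": 0},
    {"xyz": [0.004,0,0],"yaw": 0},
    {"xyz": [0.004,0,0],"yaw": 0},
    {"xyz": [0.004,0,0],"yaw": 0},
    {"xyz": [0.004,0,0],"yaw": 0},
    {"xyz": [0.004,0,0],"yaw": 0},
    {"xyz": [0.004,0,0],"yaw": 0},
    {"xyz": [0.004,0,0],"yaw": 0},
  ],
)

```text
time_s: 21.9
tcp_pos: [0.522, -0.2456, 0.085]
ee_rot: [0.001, 0.728, 0.686, -0.0]
ft_force: [-0.4, -4.0, 2.8]
gripper_width: -0.0001
grip_force: 2.1
```

```bash
cat > dw.py <<'E'
from j import *
im,C=snap('top')
X=(C[...,:2]-A)@ex*1e3; Y=(C[...,:2]-A)@ey*1e3; Z=C[...,2]*1e3
m=(Z>79)&(Z<90)&(abs(X)<15)&(Y>-225)&(Y<-34); print('dowel top y',Y[m].max(), sorted(Y[m])[-8:])
E
python3 p.py; python3 dw.py
```

```text
jig -0.6 -193.8 z 0.085 phi -0.2 r,t [  -0.  -193.8] [-0.36057336 -3.97070327  2.7769303 ] 21.9
dowel top y -34.542398176891005 [np.float64(-34.71810159691088), np.float64(-34.542398176891005)]
```

Call:
jog_arm(
  motion=[
    {"xyz": [0.002,0,0],"yaw": 0},
    {"xyz": [0.002,0,0],"yaw": 0},
    {"xyz": [0.002,0,0],"yaw": 0},
    {"xyz": [0.002,0,0],"yaw": 0},
    {"xyz": [0.002,0,0],"yaw": 0},
    {"xyz": [0.002,0,0],"yaw": 0},
    {"xyz": [0.002,0,0],"yaw": 0},
    {"xyz": [0.002,0,0],"yaw": 0},
    {"xyz": [0,0,0],"yaw": 0},
  ],
)

```text
time_s: 22.85
tcp_pos: [0.523, -0.2291, 0.0849]
ee_rot: [0.0, 0.727, 0.686, 0.0]
ft_force: [0.3, -3.7, 2.8]
gripper_width: -0.0
grip_force: 2.0
```

```bash
python3 p.py; python3 - <<'E'
from j import *
im,C=snap('wrist')
X=(C[...,:2]-A)@ex*1e3; Y=(C[...,:2]-A)@ey*1e3; Z=C[...,2]*1e3
m=(Z>80)&(Z<86)&(abs(X)<12)&(Y>-225)&(Y<-34); 
if m.sum(): print('dowel y',m.sum(),np.percentile(Y[m],[1,50,99]),Y[m].max())
E
```

```text
jig -0.6 -177.3 z 0.0849 phi -0.1 r,t [  -0.2 -177.3] [ 0.29924896 -3.73318159  2.81828161] 22.85
dowel y 13028 [-169.43158071 -112.94823066  -73.31608742] -72.15973756605914
```

Call:
jog_arm(
  motion=[
    {"xyz": [0.0015,0,0],"yaw": 0},
    {"xyz": [0.0015,0,0],"yaw": 0},
    {"xyz": [0.0015,0,0],"yaw": 0},
    {"xyz": [0.0015,0,0],"yaw": 0},
    {"xyz": [0.0015,0,0],"yaw": 0},
    {"xyz": [0.001,0,0],"yaw": 0},
    {"xyz": [0.001,0,0],"yaw": 0},
    {"xyz": [0,0,0],"yaw": 0},
  ],
)

```text
time_s: 23.7
tcp_pos: [0.5235, -0.2196, 0.0849]
ee_rot: [0.0, 0.727, 0.686, 0.0]
ft_force: [1.2, -4.3, 3.5]
gripper_width: 0.0005
grip_force: 2.1
```

Call:
jog_arm(
  motion=[
    {"xyz": [0.0007,0,0],"yaw": 0},
    {"xyz": [0.0007,0,0],"yaw": 0},
    {"xyz": [0.0006,0,0],"yaw": 0},
    {"xyz": [0,0,0],"yaw": 0},
  ],
)

```text
time_s: 24.1
tcp_pos: [0.5235, -0.2189, 0.0849]
ee_rot: [0.001, 0.728, 0.686, -0.0]
ft_force: [1.1, -7.9, 1.7]
gripper_width: 0.0001
grip_force: 4.1
```

```bash
python3 p.py
```

```text
jig -0.6 -167.1 z 0.0849 phi -0.2 r,t [-1.000e-01 -1.671e+02] [ 1.14919537 -7.93093794  1.66379632] 24.1
```

The force rose and motion stalled at TCP y=-167, i.e. dowel centre ≈ -96, so the dowel has met the stop. Back off and check.

Call:
jog_arm(
  motion=[
    {"xyz": [-0.003,0,0],"yaw": 0},
    {"xyz": [-0.01,0,0],"yaw": 0},
    {"xyz": [-0.015,0,0],"yaw": 0},
    {"xyz": [0,0,-0.04],"yaw": 0},
    {"xyz": [0,0,-0.04],"yaw": 0},
    {"xyz": [0,0,-0.04],"yaw": 0},
    {"xyz": [0,0,-0.045],"yaw": 0},
    {"xyz": [0.02,0,0],"yaw": 0},
    {"xyz": [0,0,0],"yaw": 0},
    {"xyz": [0,0,0],"yaw": 0},
  ],
)

```text
time_s: 25.1
tcp_pos: [0.5224, -0.2259, 0.2492]
ee_rot: [-0.001, 0.727, 0.686, -0.0]
ft_force: [-0.0, -0.3, -1.0]
gripper_width: -0.0004
grip_force: 0.0
```

```bash
python3 look.py w10.png; python3 - <<'E'
from j import *
im,C=snap('top')
X=(C[...,:2]-A)@ex*1e3; Y=(C[...,:2]-A)@ey*1e3; Z=C[...,2]*1e3
m=(Z>78)&(Z<90)&(abs(X)<12)&(Y>-225)&(Y<-34); print('dowel top y',m.sum(),Y[m].min(),Y[m].max())
for n in ["tape","jar"]:
    r=robot.silhouettes(n,"top")[0]; print(n,np.round(r["rect"]),np.nanmedian(C[r["pixels"]],0).round(3))
E
```

```text
25.15 [ 0.52223278 -0.22632564  0.24890636] 4.442563590377412e-05 [-0.07588726 -0.95711905 -0.14269109]
knob [316  55  26  28 551] jig [ 57.3 -76. ] [20.8 21. ] 18.4 z 105.8
spanner [218   0  18  17 221] jig [-28.4 -25.8] [12.5 11.4] 68.9 z 95.9
spanner [245   0  33   5  85] jig [  0.4 -22.7] [ 1.  26.7] 83.5 z 95.3
spanner [284   0  18  19 244] jig [ 26.8 -26.5] [11.6 13.7] 18.1 z 95.9
dowel [ 245   28   31  132 3573] jig [ -0.7 -98.1] [ 28.1 116.2] 0.1 z 82.5
dowel top y 66 -85.19219526683827 -34.53500589280827
tape [170. 228.  24.  25.] [0.39  0.219 0.024]
jar [334. 211.  23.  21.] [ 0.441 -0.377  0.099]
```

The dowel's rear end is at y=-156 (centre -96), the lever is tight, the spanner is in place, and the jar and tape are undisturbed.

```bash
python3 -c "
from workcell import robot
print(robot.close_job())"
```

```text
the job is handed in; nothing more can be done
None
```

The job is handed in at about 25 s of the 72 s allowed: the spanner is on the stop with its handle on the brace, the locknut lever is at its tight end, and the dowel is pushed against the stop; the stop turned about 7° (its expected 0.12 rad play), and the tape roll and jar were not disturbed.

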